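# Feel along the leading edge of a printed bird wing

### The arm

A 7-joint arm with a two-finger parallel gripper is mounted at the origin on the work surface. World frame = base frame: x ahead of the robot, y to its left, z up, the work surface at z = 0. Lengths are in m, angles in degrees, forces in N, time in s.
With the tool pointing down it reaches from about 0.425 to 0.925 m from the base axis. Payload 6.8 kg.
Tool frame: the origin (TCP) lies at the very end of the fingers, on their centre line; the grasp point (between the pads) lies env.tcp_to_grasp behind it (env.tcp_to_grasp is the distance from the TCP to the grasp point, in m); z points along the fingers, x is the direction in which the jaws open and shut, and the axes are right-handed (so a half turn about z gives the same grasp; the last joint's range is limited). The gripper opens to 88 mm and grips with 3 to 60 N. Pads are 20 mm wide; open, the fingers measure 115 mm over their backs; the gripper's body (75 mm by 178 mm) begins 61 mm behind the grasp point.
Start: joints at [-74.662, 27.33, 1.283, 89.118, -0.659, 63.558, -4.761], TCP at [0.248, 0.628, 0.223] pointing down, gripper open.
Joint ranges: [-169.35, 169.35], [-19.33, 120.38], [-80.79, 83.38], [13.8, 139.57], [-78.32, 258.32], [9.67, 109.79], [-169.56, 169.56]. Speed limits (degrees/s): [136.94, 136.94, 180, 180, 180, 180, 180].

### API

Orientations are given as [roll, pitch, yaw] about the fixed x, y, z axes, in that order (R = Rz(yaw) Ry(pitch) Rx(roll)).
In Python, from plant import sensors, get_image, camera_model, job, finder, env gives the robot as it stands.
- The arm moves only by the tool servo_tool, never from a script. Its arguments are lists of equal length, an entry for each row: "slide": the shift along the tool's x, y, z in m, a list of three; "spin": the turn about the tool's z in degrees; "grip": the finger opening in m, from 0 to 0.0878. A call has 1 to 5 rows; each row is the pose to reach, as a shift and turn from the pose commanded when the call began, along the tool's axes at that moment; what a row does not reach only later rows make up. A row lasts 1/12 s, in which the tool goes at most 41.7 mm and 7.16 degrees, less where a joint would pass 70% of its speed; a pose out of reach is approached as far as the arm can. A call with a gripper value outside its range is refused whole. The fingers move at their own pace and stop on an object; "squeeze" is the grip in N (left out, the last holds). Time passes only in rows, so rows that repeat a pose let the fingers close. It gives the time, the measured TCP pose, the force and the opening at its end, in the units of the state.
- sensors.state(): the state, without advancing time (a new reading comes with each control period).
- get_image(name): name is "scene" or "top" or "wrist"; returns the picture (400x640x3 uint8, red, green, blue); there is no depth.
- camera_model(name): a dict with "K" (3x3 intrinsics, pixels), "distortion" ([k1, k2, p1, p2, k3] as OpenCV has them; the pictures are not rectified), "cam_to_world" (4x4, takes a point from camera to world coordinates); the wrist camera has in their place "hand_eye" (4x4, takes a point from camera to tool coordinates, whose origin is the TCP and whose axes are the tool frame's). Camera axes: x right, y down, z forward; pixel columns grow to the right and rows downward; lengths in m; the calibration is good to about 2 mm. A picture is of the moment at which its call begins: read the wrist's pose just before it. camera_model takes no time and is no camera call.
- job.sign_off(): hands the job in, once; it reports no verdict.
Trained networks look in the newest picture that a camera, given by its name, has taken for a name from the list of things; names that differ only in an ending like _2 or _b are one class to them, and where a whole thing is asked for, a point or a joint stands for the part that bears it (a point fixed in the world has none). Each returns a list of dicts, best first, with "conf" (0 to 1); they miss things now and then, are a little off and sometimes report something else, mostly with a low value. They report only what shows in the picture. A call takes as long as a camera call.
- finder.regions_of(name, camera): "pixels" (400x640 bool, what is visible of it) and "position" ([column, row] in pixels, amid what is visible of it).
- finder.spot_point(name, camera): "position" ([column, row] in pixels: a listed point, or the origin of a listed thing).
The state is a dict: "t": time; "q": joint angles; "joint_vel": joint speeds; "tau": joint torques, N m; "tool_pos": TCP position; "tool_rot": TCP orientation; "ft_force": force on the tool from outside, world axes, zero at the start; "moment": the same for the moment, N m; "grip_width": finger opening in m.
Only numpy, scipy, OpenCV 4.12 (cv2) and the standard library are available. Lean on these libraries where they do the work, as an engineer would, in place of code of your own. Each camera call takes 0.05 s, during which the arm holds its last target. There are 200 camera calls.

### The job

Check the printed bird wing on the lift balance for print ridges, by feel: with the fingers closed, rest the fingertips lightly on top of its leading edge (the raised, rounded front edge) at the root beside the balance, and stroke along the whole edge out to the tip without losing touch on the way. Then move clear and let the wing float freely. The balance is delicate, so press gently, do not grip or lift the wing, and leave the other things on the bench as they are.

Things in the scene. Friction and masses are not known exactly. Their poses are not given: they have to be found in the camera images.
- mount: Lift balance, fixed on the bench: aluminium base plate 170 x 120 x 12 mm, a 162 mm column on it at +x, and two leaf springs from the column towards -x to a small floating block (top 148 mm up) that carries the wing by its root. Origin: on the bench below the root end of the leading edge. z up; the wing reaches 280 mm along -y, its leading edge faces -x.
- flexure (a joint): Travel of the floating block and wing on the leaf springs, m: 0 unloaded, positive pushed straight down (stops at 0.014), negative lifted (stops at -0.006). It yields 1 mm per newton anywhere along the span and springs back; beyond 0.010 the balance is overloaded.
- leading_edge: The white printed wing's leading edge: the rounded front 17 % of its chord, 280 mm long, 12 mm thick at the root, 4 at the tip. The wing is nose-up by 30 degrees: the crest of this edge is its highest line and it falls away towards +x. From above the edge bows forward, then sweeps back to the tip. Nothing stands above or in front of it. Origin and axes: as mount. Chord 86 mm at the root, 28 at the tip.
- edge0 (a point): Point on the crest (top) of the leading edge at the root, beside the balance. Unloaded it lies at x 3, y 0, z 151 mm in the frame of mount; between these points the crest is a smooth curve. Its axes are those of mount.
- edge1 (a point): Point on the crest (top) of the leading edge 40 mm out along the span from the root. Unloaded it lies at x -6, y -40, z 156 mm in the frame of mount; between these points the crest is a smooth curve. Its axes are those of mount.
- edge2 (a point): Point on the crest (top) of the leading edge 80 mm out along the span from the root. Unloaded it lies at x -15, y -80, z 160 mm in the frame of mount; between these points the crest is a smooth curve. Its axes are those of mount.
- edge3 (a point): Point on the crest (top) of the leading edge 120 mm out along the span from the root. Unloaded it lies at x -19, y -120, z 162 mm in the frame of mount; between these points the crest is a smooth curve. Its axes are those of mount.
- edge4 (a point): Point on the crest (top) of the leading edge 160 mm out along the span from the root. Unloaded it lies at x -11, y -160, z 159 mm in the frame of mount; between these points the crest is a smooth curve. Its axes are those of mount.
- edge5 (a point): Point on the crest (top) of the leading edge 200 mm out along the span from the root. Unloaded it lies at x 6, y -200, z 152 mm in the frame of mount; between these points the crest is a smooth curve. Its axes are those of mount.
- edge6 (a point): Point on the crest (top) of the leading edge 240 mm out along the span from the root. Unloaded it lies at x 28, y -240, z 143 mm in the frame of mount; between these points the crest is a smooth curve. Its axes are those of mount.
- edge7 (a point): Point on the crest (top) of the leading edge at the outer tip of the wing. Unloaded it lies at x 51, y -280, z 131 mm in the frame of mount; between these points the crest is a smooth curve. Its axes are those of mount.
- sanding_block: Loose cork sanding block with dark abrasive underside, 110 x 60 x 27 mm, lying in front of the wing's root. Origin: centre of its underside. Leave alone.
- caliper: Loose steel caliper, 200 mm long and 15 mm high, with a black slide housing, lying flat below the wing. Origin: underside, middle of its length. Leave alone.
- tape_roll: Loose roll of paper tape, 84 mm across and 19 mm high, lying flat behind the outer wing. Origin: centre of its underside. Leave alone.
- bird_body: Loose white printed bird body, spindle 170 mm long, 46 mm high, lying in front of the outer wing. Origin: centre of its underside, length along x. Leave alone.

How it is judged (in metres and radians):
On the way, in this order (a step that is already met when the one before it is completed fails the run):
1. The fingertips rest on the leading edge at the root, within 30 mm of its root end (contact force between the fingers and leading_edge above 0.1 N and value of joint flexure above 0.0002 m and y of the grasp point in the frame of mount between -0.03 and 0.035 m and z of the grasp point in the frame of mount above 0.148 m), for 0.02 s.
2. The fingertips touch the leading edge between 30 and 58 mm out from the root (contact force between the fingers and leading_edge above 0.1 N and value of joint flexure above 0.0002 m and y of the grasp point in the frame of mount between -0.058 and -0.03 m and z of the grasp point in the frame of mount above 0.151 m), for 0.02 s.
3. The fingertips touch the leading edge between 58 and 86 mm out from the root (contact force between the fingers and leading_edge above 0.1 N and value of joint flexure above 0.0002 m and y of the grasp point in the frame of mount between -0.086 and -0.058 m and z of the grasp point in the frame of mount above 0.155 m), for 0.02 s.
4. The fingertips touch the leading edge between 86 and 114 mm out from the root (contact force between the fingers and leading_edge above 0.1 N and value of joint flexure above 0.0002 m and y of the grasp point in the frame of mount between -0.114 and -0.086 m and z of the grasp point in the frame of mount above 0.158 m), for 0.02 s.
5. The fingertips touch the leading edge between 114 and 142 mm out from the root (contact force between the fingers and leading_edge above 0.1 N and value of joint flexure above 0.0002 m and y of the grasp point in the frame of mount between -0.142 and -0.114 m and z of the grasp point in the frame of mount above 0.158 m), for 0.02 s.
6. The fingertips touch the leading edge between 142 and 170 mm out from the root (contact force between the fingers and leading_edge above 0.1 N and value of joint flexure above 0.0002 m and y of the grasp point in the frame of mount between -0.17 and -0.142 m and z of the grasp point in the frame of mount above 0.155 m), for 0.02 s.
7. The fingertips touch the leading edge between 170 and 198 mm out from the root (contact force between the fingers and leading_edge above 0.1 N and value of joint flexure above 0.0002 m and y of the grasp point in the frame of mount between -0.198 and -0.17 m and z of the grasp point in the frame of mount above 0.15 m), for 0.02 s.
8. The fingertips touch the leading edge between 198 and 226 mm out from the root (contact force between the fingers and leading_edge above 0.1 N and value of joint flexure above 0.0002 m and y of the grasp point in the frame of mount between -0.226 and -0.198 m and z of the grasp point in the frame of mount above 0.143 m), for 0.02 s.
9. The fingertips touch the leading edge between 226 and 254 mm out from the root (contact force between the fingers and leading_edge above 0.1 N and value of joint flexure above 0.0002 m and y of the grasp point in the frame of mount between -0.254 and -0.226 m and z of the grasp point in the frame of mount above 0.136 m), for 0.02 s.
10. The fingertips, still on the leading edge, reach the last 25 mm at the tip (contact force between the fingers and leading_edge above 0.1 N and value of joint flexure above 0.0002 m and y of the grasp point in the frame of mount between -0.32 and -0.254 m and z of the grasp point in the frame of mount above 0.128 m), for 0.02 s.
At the end, for the whole second after the job is handed in: The edge has been stroked from root to tip in order (touched in each of 10 successive stretches of about 28 mm, from on top, the fingers not astride it, with at least 0.2 N downwards); the wing is untouched and back within 1 mm of its free height; nothing else has been moved by 10 mm or more (value of joint flexure between -0.001 and 0.001 m and contact force between anything else and leading_edge below 0.05 N and distance of each of sanding_block, caliper, tape_roll, bird_body from where it was at the start of the episode below 0.01 m).
It fails at once if The balance is overloaded: the wing is pushed down by more than 10 mm (value of joint flexure above 0.01 m).
It fails at once if The wing is lifted by more than 3 mm (value of joint flexure below -0.003 m).
It fails at once if The leading edge is pushed or struck with more than 20 N (contact force between the fingers and leading_edge above 20 N).
It fails at once if Another thing on the bench is shifted (distance of any of sanding_block, caliper, tape_roll, bird_body from where it was at the start of the episode above 0.01 m).
It also fails if it takes over 48 s, if anything falls off the work surface, if the arm or the gripper's body presses on something with over 40 N, if the wrist force passes 120 N, or if a joint passes its speed limit or range.

## Working session

There is one attempt and no reset: what is moved stays moved. The work goes in short steps, Python scripts to look and compute and a tool call to move; the robot and the scene stay as the last step left them, time stands still between calls to the robot, and variables do not carry over. Pictures are saved under pics/ and viewed, about 8 in all and at most 12, crops included, and the job is handed in when it is done.

Besides the shell and the picture viewer there is one more tool, called after "Request:" by a JSON object that holds its "api" and its "payload", one argument or row to a line. servo_tool: Moves the arm, as the interface text tells. Its arguments: {"type":"object","properties":{"slide":{"type":"array","items":{"type":"array","items":{"type":"number"}}},"spin":{"type":"array","items":{"type":"number"}},"grip":{"type":"array","items":{"type":"number"}},"squeeze":{"type":"number"}},"required":["slide","spin","grip"]}

```bash
mkdir -p pics; cat > h.py <<'E'
import numpy as np, cv2
from plant import sensors, get_image, camera_model, job, finder, env
def ray(cam,px):
    m=camera_model(cam); u=cv2.undistortPoints(np.array([[px]],float),np.array(m["K"]),np.array(m["distortion"]))[0,0]
    T=np.array(m["cam_to_world"]); d=T[:3,:3]@[u[0],u[1],1]; return T[:3,3],d/np.linalg.norm(d)
def proj(cam,P):
    m=camera_model(cam); T=np.linalg.inv(np.array(m["cam_to_world"])); 
    return cv2.projectPoints(np.array(P,float).reshape(-1,3),cv2.Rodrigues(T[:3,:3])[0],T[:3,3],np.array(m["K"]),np.array(m["distortion"]))[0][:,0]
E=np.array([[3,0,151],[-6,-40,156],[-15,-80,160],[-19,-120,162],[-11,-160,159],[6,-200,152],[28,-240,143],[51,-280,131]])/1000
E
cat > a.py <<'E'
from h import *
from scipy.optimize import least_squares
s=sensors.state(); print({k:np.round(v,3) for k,v in s.items()}, env.tcp_to_grasp)
obs=[]
for c in ("scene","top"):
    im=get_image(c); cv2.imwrite(f"pics/{c}0.png",im[:,:,::-1])
    for n in ["mount"]+[f"edge{i}" for i in range(8)]:
        r=finder.spot_point(n,c)
        if r: print(c,n,np.round(r[0]["position"],1),round(r[0]["conf"],2)); obs.append((c,n,r[0]["position"],r[0]["conf"]))
L={f"edge{i}":E[i] for i in range(8)}; L["mount"]=np.zeros(3)
def f(p,full=False):
    R=cv2.Rodrigues(np.array([0,0,p[2]]))[0]; out=[]
    for c,n,px,cf in obs: out+=list((proj(c,R@L[n]+[p[0],p[1],p[3]])[0]-px)*cf)
    return np.array(out)
best=min((least_squares(f,[.6,0.1,y,0],loss="soft_l1",f_scale=2) for y in (0,1.57,3.14,-1.57)),key=lambda r:r.cost)
print(best.x,np.degrees(best.x[2]),best.cost); print(np.round(f(best.x).reshape(-1,2),1).tolist())
R=cv2.Rodrigues(np.array([0,0,best.x[2]]))[0]
print(np.round(E@R.T+[best.x[0],best.x[1],best.x[3]],4))
for c in ("scene","top"):
    im=cv2.imread(f"pics/{c}0.png")
    for q in proj(c,E@R.T+[best.x[0],best.x[1],best.x[3]]): cv2.circle(im,tuple(int(v) for v in q),3,(0,0,255),1)
    cv2.imwrite(f"pics/{c}0m.png",im)
E
python3 a.py
```

```text
{'t': np.float64(0.0), 'q': array([-74.662,  27.373,   1.282,  89.177,  -0.66 ,  63.558,  -4.762]), 'joint_vel': array([ 0.01 , -0.034, -0.039,  0.005,  0.006, -0.007,  0.036]), 'tau': array([-0.0000e+00, -5.8284e+01,  1.5340e+00, -2.7262e+01, -5.4000e-02,
        1.7000e-02,  0.0000e+00]), 'tool_pos': array([0.248, 0.627, 0.222]), 'tool_rot': array([1.79992e+02, 1.00000e-01, 6.84670e+01]), 'ft_force': array([ 0.055, -0.335,  0.626]), 'moment': array([-0.014,  0.003,  0.036]), 'grip_width': np.float64(0.087)} 0.0187
scene mount [397.8 188.9] 0.76
top mount [234.4 197. ] 0.77
[5.53774627e-01 2.16750728e-01 1.57000279e+00 6.16141089e-05] 89.95453375535448 0.08438804291107083
[[0.3, -0.0], [0.2, 0.2]]
[[0.5538 0.2198 0.1511]
 [0.5938 0.2107 0.1561]
 [0.6338 0.2017 0.1601]
 [0.6738 0.1977 0.1621]
 [0.7138 0.2056 0.1591]
 [0.7538 0.2226 0.1521]
 [0.7938 0.2446 0.1431]
 [0.8338 0.2675 0.1311]]
```

View pics/top0m.png

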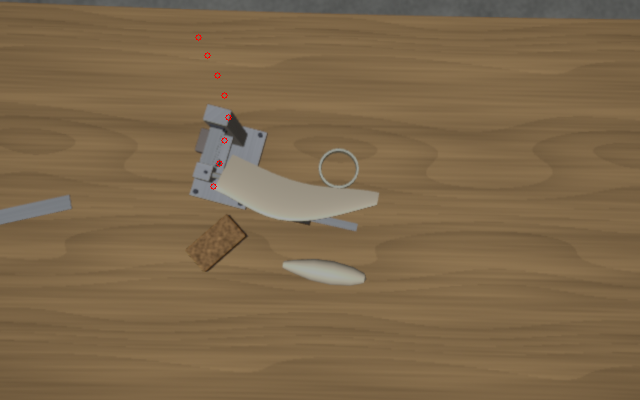

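View pics/scene0m.png

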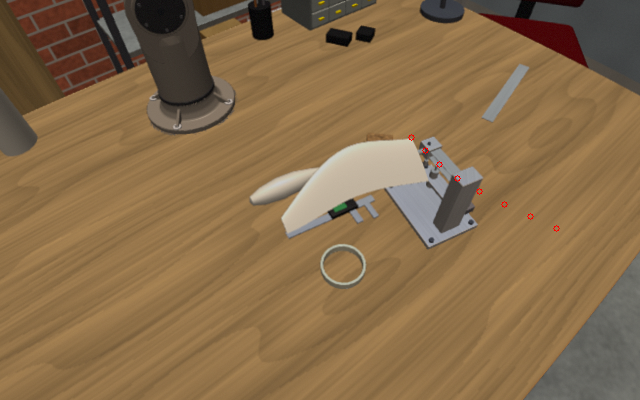

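```bash
python3 - <<'E'
from h import *
for c in ("scene","top"):
    get_image(c)
    for n in ["leading_edge","edge0","edge3","edge7","sanding_block","caliper","tape_roll","bird_body","mount"]:
        print(c,n,[(np.round(r["position"]),round(r["conf"],2)) for r in finder.spot_point(n,c)[:2]],[(np.round(r["position"]),round(r["conf"],2),r["pixels"].sum()) for r in finder.regions_of(n,c)[:1]])
E
```

```text
scene leading_edge [] [(array([341., 247.]), 0.74, np.int64(673))]
scene edge0 [] []
scene edge3 [] []
scene edge7 [] []
scene sanding_block [] [(array([379., 139.]), 0.52, np.int64(171))]
scene caliper [(array([331., 219.]), 0.78)] [(array([346., 214.]), 0.57, np.int64(885))]
scene tape_roll [(array([343., 270.]), 0.69)] [(array([340., 249.]), 0.65, np.int64(630))]
scene bird_body [] [(array([281., 186.]), 0.88, np.int64(1301))]
scene mount [(array([398., 188.]), 0.84)] [(array([405., 185.]), 0.92, np.int64(11970))]
top leading_edge [(array([338., 167.]), 0.36)] []
top edge0 [] [(array([335., 222.]), 0.31, np.int64(290))]
top edge3 [] [(array([335., 222.]), 0.31, np.int64(290))]
top edge7 [] [(array([335., 222.]), 0.31, np.int64(290))]
top sanding_block [(array([218., 244.]), 0.73)] [(array([218., 242.]), 0.6, np.int64(1681))]
top caliper [(array([311., 215.]), 0.65)] [(array([337., 221.]), 0.53, np.int64(296))]
top tape_roll [] [(array([345., 150.]), 0.72, np.int64(233))]
top bird_body [(array([324., 271.]), 0.72)] [(array([324., 273.]), 0.62, np.int64(1545))]
top mount [(array([232., 198.]), 0.83)] [(array([247., 184.]), 0.89, np.int64(9596))]
```

```bash
cat > b.py <<'E'
from h import *
from scipy.optimize import least_squares
from scipy.interpolate import CubicSpline
from scipy.ndimage import distance_transform_edt as edt, map_coordinates
cs=CubicSpline(-E[:,1],E); C=cs(np.linspace(0,.28,57))
D={};M={}
for c,seed in (("scene",(340,180)),("top",(300,203))):
    im=cv2.imread(f"pics/{c}0.png"); g=im.astype(int)
    hsv=cv2.cvtColor(im,cv2.COLOR_BGR2HSV); m=((hsv[...,2]>150)&(hsv[...,1]<75)).astype(np.uint8)
    m=cv2.morphologyEx(m,cv2.MORPH_OPEN,np.ones((3,3)))
    n,l=cv2.connectedComponents(m); m=(l==l[seed[1],seed[0]]); print(c,l[seed[1],seed[0]],m.sum(),np.hstack([np.argwhere(m).min(0),np.argwhere(m).max(0)]))
    M[c]=m; D[c]=edt(m)-edt(~m)  # positive inside
    D[c]=np.where(m,edt(m)-.5,-(edt(~m)-.5))
def W(p,P): return P@cv2.Rodrigues(np.array([0,0,p[2]]))[0].T+[p[0],p[1],0]
mp={"scene":(398,188.5),"top":(233,197.5)}
def f(p):
    out=[]
    for c in D:
        P=C.copy()
        if c=="top": P=P-[0.003,0,0.003]
        q=proj(c,W(p,P)); out+=list(map_coordinates(D[c],[q[:,1],q[:,0]],order=1,mode="nearest")*.3)
        out+=list((proj(c,W(p,np.zeros(3)))[0]-mp[c])*.5)
        e=proj(c,W(p,C[-1:]))[0]; out+=list((e-{"scene":(283,218),"top":(377,206)}[c])*.5)
    return np.array(out)
rs=[least_squares(f,[.554,.217,y],loss="soft_l1") for y in np.arange(-3,3.1,.5)]
r=min(rs,key=lambda r:r.cost); print(r.x,np.degrees(r.x[2]),r.cost); np.save("pose.npy",r.x)
v=f(r.x); n=len(C)+4; print(np.round(v[:n:6]/.3,1),v[n-4:n]*2,np.round(v[n:2*n:6]/.3,1),v[-4:]*2)
print(np.round(W(r.x,E),4).tolist())
ims=[]
for c in D:
    im=cv2.resize(cv2.imread(f"pics/{c}0.png"),None,fx=3,fy=3,interpolation=cv2.INTER_CUBIC)
    for q in proj(c,W(r.x,E)): cv2.circle(im,tuple(int(v*3+1) for v in q),3,(0,0,255),1)
    x,y={"scene":(250,110),"top":(180,90)}[c]; ims.append(im[3*y:3*y+420,3*x:3*x+700][:,:].copy())
cv2.imwrite("pics/fit.png",cv2.resize(np.vstack(ims),None,fx=.7,fy=.7))
E
python3 b.py
```

```text
scene 2 9709 [138 251 242 470]
top 1 4917 [162 215 220 377]Traceback (most recent call last):
  File "b.py", line 25, in <module>
    rs=[least_squares(f,[.554,.217,y],loss="soft_l1") for y in np.arange(-3,3.1,.5)]
        ~~~~~~~~~~~~~^^^^^^^^^^^^^^^^^^^^^^^^^^^^^^^^
    return func(*args, **kwargs)
    result = trf(vector_fun.fun, vector_fun.jac, x0, f0, J0, lb, ub, ftol, xtol,
                 gtol, max_nfev, x_scale, loss_function, tr_solver,
                 tr_options.copy(), verbose, callback=callback_wrapped)
    return trf_no_bounds(
        fun, jac, x0, f0, J0, ftol, xtol, gtol, max_nfev, x_scale,
        loss_function, tr_solver, tr_options, verbose, callback=callback)
    J = jac(x)
    self._update_jac()
    ~~~~~~~~~~~~~~~~^^
    self.J = self.jac_wrapped(xp_copy(self.x), f0=self.f)
             ~~~~~~~~~~~~~~~~^^^^^^^^^^^^^^^^^^^^^^^^^^^^
    J, dct = approx_derivative(
             ~~~~~~~~~~~~~~~~~^
        self.fun,
        ^^^^^^^^^
    ...<2 lines>...
        **self.finite_diff_options,
        ^^^^^^^^^^^^^^^^^^^^^^^^^^^
    )
    ^
    J, _nfev = _dense_differe
[... 217 characters left out ...]
 mf)
                             ^^^
    df = [f_eval - f0 for f_eval in f_evals]
                                    ^^^^^^^
    f = np.atleast_1d(self.fun(x, *self.args, **self.kwargs))
                      ~~~~~~~~^^^^^^^^^^^^^^^^^^^^^^^^^^^^^^
    return np.atleast_1d(self.fun(x))
                         ~~~~~~~~^^^
    return self.f(x, *self.args, **self.kwargs)
           ~~~~~~^^^^^^^^^^^^^^^^^^^^^^^^^^^^^^
  File "b.py", line 22, in f
    out+=list((proj(c,W(p,np.zeros(3)))[0]-mp[c])*.5)
               ~~~~^^^^^^^^^^^^^^^^^^^^
  File "h.py", line 7, in proj
    m=camera_model(cam); T=np.linalg.inv(np.array(m["cam_to_world"]));
ValueError: time passes only in moves, steps and waits
```

```bash
sed -i 's/^E=np/_cm=camera_model; import functools; camera_model=functools.lru_cache(None)(_cm)\nE=np/' h.py; sed -i 's/loss="soft_l1"/loss="soft_l1",diff_step=1e-4/' b.py; python3 b.py
```

```text
scene 2 9709 [138 251 242 470]
top 1 4917 [162 215 220 377]
[ 0.55042058  0.21910725 -0.24163656] -13.844754793390935 5.484112952801651
[-0.6 -0.5  0.6  0.4  0.2  0.5  0.7  2.4 -0.2  0.3 -2. ] [-0.16874036 -1.11922824 -2.36887525 -1.21790837] [-0.3 -0.1  0.3  0.5 -0.4 -0.5  0.  -0.6 -0.2 -0.6 -3.5] [ 0.48190079  1.30392168 -0.76437682 -2.08286244]
[[0.5533, 0.2184, 0.151], [0.535, 0.1817, 0.156], [0.5167, 0.145, 0.16], [0.5033, 0.1071, 0.162], [0.5015, 0.0664, 0.159], [0.5084, 0.0235, 0.152], [0.5202, -0.0206, 0.143], [0.5329, -0.065, 0.131]]
```

View pics/fit.png

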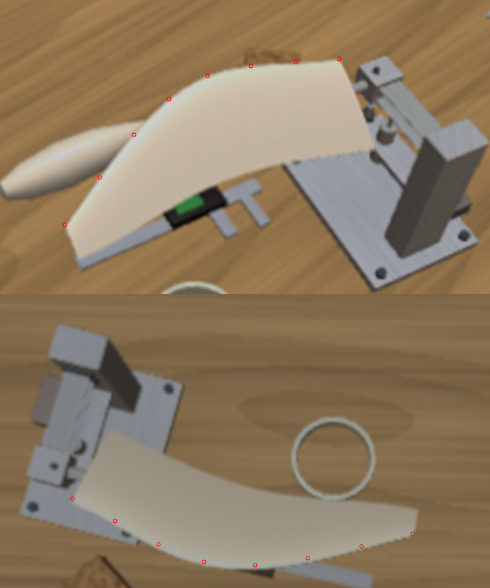

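```bash
cat > w.py <<'E'
from h import *
from scipy.interpolate import CubicSpline
from scipy.spatial.transform import Rotation as R
p=np.load("pose.npy"); cs=CubicSpline(-E[:,1],E); Rm=R.from_euler("z",p[2]).as_matrix()
S=np.linspace(0,.28,281); F=cs(S)@Rm.T+[p[0],p[1],0]
def target(s):
    "TCP world pose on the crest at span s (m), z = first touch of the flat closed fingertip"
    c=cs(s)@Rm.T+[p[0],p[1],0]; Rt=R.from_euler("z",68.47,degrees=True).as_matrix()
    d=(F-c)@Rt; k=(abs(d[:,0])<.0135)&(abs(d[:,1])<.010); c[2]=F[k,2].max(); return c
def show(ss):
    s=sensors.state(); pos=np.array(s["tool_pos"]); Rt=R.from_euler("xyz",s["tool_rot"],degrees=True).as_matrix()
    m=Rm.T@(pos-[p[0],p[1],0]); print("t",round(s["t"],2),"pos",np.round(pos,4),"mount",np.round(m,4),"F",np.round(s["ft_force"],2),"rot",np.round(s["tool_rot"],2),"w",round(s["grip_width"],4))
    for x in ss: t=target(x); print(round(x*1000),"world",np.round(t,4),"tool mm",np.round(Rt.T@(t-pos)*1000,1))
if __name__=="__main__":
    import sys; show([float(a)/1000 for a in sys.argv[1:]])
E
python3 w.py 12 26 54 82 110 138 166 194 222 250 274
```

```text
t 2.9 pos [0.2477 0.6279 0.2227] mount [-0.3917  0.3245  0.2227] F [1.09 0.29 0.83] rot [180.    -0.    68.47] w 0.0881
12 world [0.5481 0.2073 0.1542] tool mm [-281.   433.7   68.4]
26 world [0.5416 0.1945 0.1559] tool mm [-295.3  432.4   66.8]
54 world [0.5284 0.1689 0.1588] tool mm [-324.   429.6   63.8]
82 world [0.5159 0.1432 0.1612] tool mm [-352.5  427.3   61.5]
110 world [0.5057 0.1168 0.162 ] tool mm [-380.7  427.5   60.7]
138 world [0.501  0.0892 0.1619] tool mm [-408.2  433.3   60.7]
166 world [0.502  0.0601 0.16  ] tool mm [-434.9  445.    62.7]
194 world [0.507  0.03   0.1558] tool mm [-461.   460.6   66.8]
222 world [ 0.5145 -0.0007  0.1504] tool mm [-486.8  478.9   72.3]
250 world [ 0.5234 -0.0317  0.144 ] tool mm [-512.4  498.6   78.7]
274 world [ 0.5311 -0.0583  0.1375] tool mm [-534.4  515.5   85.2]
```

Request:
{"api": "servo_tool", "payload": {
  "slide": [
    [-0.022, 0.033, 0],
    [-0.044, 0.066, 0],
    [-0.066, 0.1, 0],
    [-0.088, 0.134, 0],
    [-0.11, 0.168, 0]
  ],
  "spin": [0, 0, 0, 0, 0],
  "grip": [0, 0, 0, 0, 0],
  "squeeze": 10
}}

```text
t: 3.32
tool_pos: [0.3645, 0.4623, 0.2229]
tool_rot: [180.0, -0.0, 68.5]
ft_force: [1.0, 0.0, 0.7]
grip_width: 0.0579
```

Request:
{"api": "servo_tool", "payload": {
  "slide": [
    [-0.022, 0.033, 0],
    [-0.044, 0.066, 0],
    [-0.066, 0.1, 0],
    [-0.088, 0.134, 0],
    [-0.11, 0.168, 0]
  ],
  "spin": [0, 0, 0, 0, 0],
  "grip": [0, 0, 0, 0, 0]
}}

```text
t: 3.73
tool_pos: [0.4804, 0.2982, 0.223]
tool_rot: [180.0, -0.0, 68.5]
ft_force: [1.2, -0.8, 0.5]
grip_width: 0.0244
```

Request:
{"api": "servo_tool", "payload": {
  "slide": [
    [-0.022, 0.033, 0],
    [-0.044, 0.066, 0.01],
    [-0.061, 0.098, 0.03],
    [-0.061, 0.098, 0.045],
    [-0.061, 0.098, 0.045]
  ],
  "spin": [0, 0, 0, 0, 0],
  "grip": [0, 0, 0, 0, 0]
}}

```text
t: 4.15
tool_pos: [0.5479, 0.2038, 0.1749]
tool_rot: [-179.9, 0.2, 68.2]
ft_force: [-1.5, 0.8, -1.0]
grip_width: 0.0006
```

```bash
python3 - <<'E'
from w import *
show([.012]); im=get_image("wrist"); cv2.imwrite("pics/w1.png",im[:,:,::-1]); get_image("top");
cv2.imwrite("pics/t1.png",cv2.resize(get_image("scene")[100:270,220:500,::-1],None,fx=2.5,fy=2.5))
for i in range(3): get_image("top"); print(np.round(sensors.state()["ft_force"],2))
E
```

```text
t 4.15 pos [0.5479 0.2038 0.1749] mount [ 0.0012 -0.0154  0.1749] F [-1.54  0.75 -0.96] rot [-179.86    0.24   68.19] w 0.0006
12 world [0.5481 0.2073 0.1542] tool mm [ 3.4 -1.1 20.7]
[-0.02 -0.04  0.57]
[-0.17 -0.44 -0.26]
[ 0.07  0.44 -0.12]
```

View pics/w1.png

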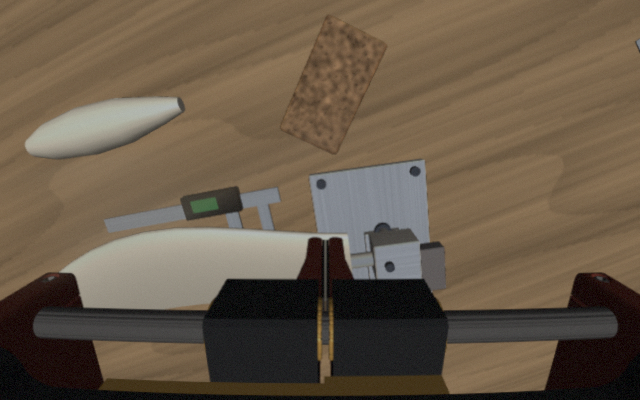

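View pics/t1.png

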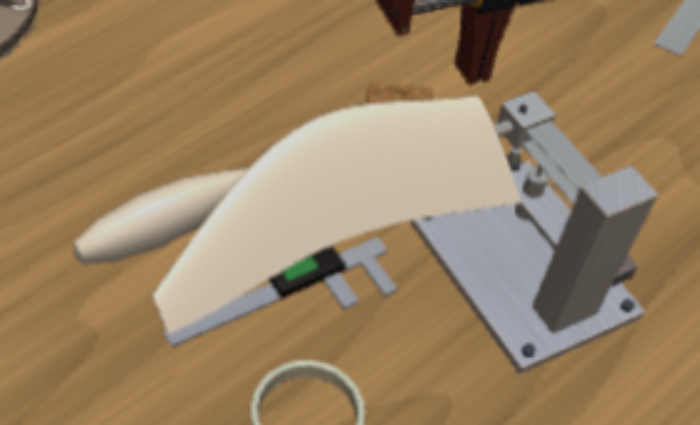

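Request:
{"api": "servo_tool", "payload": {
  "slide": [
    [0.001, 0, 0.006],
    [0.001, 0, 0.012],
    [0.001, 0, 0.016],
    [0.001, 0, 0.018],
    [0.001, 0, 0.018]
  ],
  "spin": [0, 0, 0, 0, 0],
  "grip": [0, 0, 0, 0, 0]
}}

```text
t: 4.87
tool_pos: [0.5481, 0.208, 0.1588]
tool_rot: [-179.9, 0.1, 68.5]
ft_force: [-0.6, -0.2, 0.1]
grip_width: 0.0004
```

Request:
{"api": "servo_tool", "payload": {
  "slide": [
    [0, 0, 0.001],
    [0, 0, 0.002],
    [0, 0, 0.003],
    [0, 0, 0.004],
    [0, 0, 0.004]
  ],
  "spin": [0, 0, 0, 0, 0],
  "grip": [0, 0, 0, 0, 0]
}}

```text
t: 5.28
tool_pos: [0.5486, 0.2081, 0.1555]
tool_rot: [-180.0, 0.0, 68.5]
ft_force: [0.2, 0.1, -0.1]
grip_width: 0.0004
```

```bash
python3 - <<'E'
from w import *
show([.012,.026])
for i in range(4): get_image("top"); s=sensors.state(); print(np.round(s["ft_force"],2),np.round(s["tool_pos"],4))
E
```

```text
t 5.28 pos [0.5486 0.2081 0.1555] mount [ 0.0009 -0.0111  0.1555] F [ 0.25  0.12 -0.11] rot [-1.7999e+02  1.0000e-02  6.8460e+01] w 0.0004
12 world [0.5481 0.2073 0.1542] tool mm [-0.9 -0.3  1.3]
26 world [0.5416 0.1945 0.1559] tool mm [-15.2  -1.5  -0.4]
[-1.39 -0.39  0.02] [0.5486 0.2081 0.1556]
[ 0.05 -0.27  0.87] [0.5487 0.2081 0.1557]
[-0.34 -0.13 -1.15] [0.5487 0.2082 0.1557]
[-0.31  0.72  0.24] [0.5488 0.2082 0.1558]
```

Request:
{"api": "servo_tool", "payload": {
  "slide": [
    [0, 0, 0.001],
    [0, 0, 0.002],
    [0, 0, 0.003],
    [0, 0, 0.004],
    [0, 0, 0.004]
  ],
  "spin": [0, 0, 0, 0, 0],
  "grip": [0, 0, 0, 0, 0]
}}

```text
t: 5.9
tool_pos: [0.5487, 0.2082, 0.1516]
tool_rot: [180.0, -0.0, 68.5]
ft_force: [0.4, 0.4, 1.6]
grip_width: 0.0004
```

```bash
cat > f.py <<'E'
from w import *
import sys
show([float(a)/1000 for a in sys.argv[2:]]); f=[]
for i in range(int(sys.argv[1])): get_image("top"); s=sensors.state(); f.append(s["ft_force"])
print("meanF",np.round(np.mean(f,0),2),np.round(s["tool_pos"],4))
E
python3 f.py 8 12 26
```

```text
t 5.9 pos [0.5487 0.2082 0.1516] mount [ 0.001  -0.011   0.1516] F [0.37 0.43 1.58] rot [180.    -0.    68.47] w 0.0004
12 world [0.5481 0.2073 0.1542] tool mm [-1.  -0.3 -2.7]
26 world [0.5416 0.1945 0.1559] tool mm [-15.3  -1.6  -4.3]
meanF [-0.21 -0.18  1.43] [0.5487 0.2082 0.1517]
```

```bash
python3 - <<'E'
from w import *
s=sensors.state(); pos=np.array(s["tool_pos"]); Rt=R.from_euler("xyz",s["tool_rot"],degrees=True).as_matrix()
g=np.array([.0117+.0053*i for i in range(51)]); T=np.array([Rt.T@(target(x)-[0,0,.004]-pos) for x in g]); T[0]=0
for k in range(0,50,5): print(round(g[k+5]*1000), np.round((T[k+1:k+6]-np.round(T[k],4)),4).tolist())
E
```

```text
38 [[-0.0061, -0.0007, 0.0009], [-0.0116, -0.0012, 0.0003], [-0.017, -0.0017, -0.0003], [-0.0224, -0.0023, -0.001], [-0.0278, -0.0028, -0.0015]]
65 [[-0.0054, -0.0006, -0.0005], [-0.0109, -0.0011, -0.0011], [-0.0163, -0.0017, -0.0016], [-0.0217, -0.0022, -0.0021], [-0.0271, -0.0027, -0.0025]]
91 [[-0.0054, -0.0004, -0.0005], [-0.0108, -0.0008, -0.001], [-0.0162, -0.0011, -0.0013], [-0.0216, -0.0014, -0.0017], [-0.027, -0.0015, -0.002]]
118 [[-0.0053, -0.0001, -0.0002], [-0.0107, 0.0, -0.0003], [-0.016, 0.0003, -0.0003], [-0.0213, 0.0007, -0.0003], [-0.0265, 0.0014, -0.0003]]
144 [[-0.0052, 0.001, -0.0], [-0.0104, 0.0022, -0.0], [-0.0156, 0.0036, -0.0], [-0.0207, 0.0052, 0.0001], [-0.0258, 0.0071, 0.0003]]
171 [[-0.0051, 0.002, 0.0003], [-0.0101, 0.0042, 0.0006], [-0.0151, 0.0066, 0.0011], [-0.0201, 0.0092, 0.0017], [-0.0251, 0.0118, 0.0023]]
197 [[-0.005, 0.0028, 0.0007], [-0.01, 0.0058, 0.0014], [-0.0149, 0.0088, 0.0024], [-0.0198, 0.012, 0.0032], [-0.0247, 0.0152, 0.0041]]
224 [[-0.0049, 0.0034, 0.0009], [-0.0098, 0.0068, 0.0021], [-0.0147, 0.0103, 0.0031], [-0.0195, 0.0139, 0.0041], [-0.0244, 0.0175, 0.0051]]
250 [[-0.0049, 0.0037, 0.0013], [-0.0097, 0.0074, 0.0024], [-0.0145, 0.0112, 0.0038], [-0.0194, 0.0149, 0.005], [-0.0242, 0.0187, 0.0064]]
277 [[-0.0049, 0.0037, 0.0013], [-0.0097, 0.0075, 0.0026], [-0.0146, 0.0112, 0.004], [-0.0194, 0.015, 0.0057], [-0.0243, 0.0186, 0.0072]]
```

Request:
{"api": "servo_tool", "payload": {
  "slide": [
    [-0.006, -0.001, 0.001],
    [-0.0115, -0.001, 0.0003],
    [-0.017, -0.0015, -0.0003],
    [-0.0225, -0.002, -0.001],
    [-0.028, -0.003, -0.0015]
  ],
  "spin": [0, 0, 0, 0, 0],
  "grip": [0, 0, 0, 0, 0]
}}

```text
t: 6.72
tool_pos: [0.5358, 0.1828, 0.1536]
tool_rot: [180.0, -0.1, 68.4]
ft_force: [1.1, 2.2, 2.1]
grip_width: 0.0003
```

```bash
python3 f.py 5 38 65
```

```text
t 6.72 pos [0.5358 0.1828 0.1536] mount [-0.0055 -0.0388  0.1536] F [1.07 2.2  2.15] rot [ 1.7996e+02 -6.0000e-02  6.8450e+01] w 0.0003
38 world [0.536  0.1835 0.1572] tool mm [ 0.7 -0.1 -3.6]
65 world [0.5233 0.1588 0.1598] tool mm [-26.9  -2.8  -6.3]
meanF [-0.77 -1.27  3.07] [0.5351 0.1819 0.1529]
```

Request:
{"api": "servo_tool", "payload": {
  "slide": [
    [-0.0055, -0.0005, -0.0007],
    [-0.011, -0.001, -0.0013],
    [-0.0165, -0.0015, -0.002],
    [-0.022, -0.002, -0.0025],
    [-0.027, -0.0025, -0.003]
  ],
  "spin": [0, 0, 0, 0, 0],
  "grip": [0, 0, 0, 0, 0]
}}

```text
t: 7.38
tool_pos: [0.5233, 0.1587, 0.1564]
tool_rot: [180.0, -0.0, 68.5]
ft_force: [2.5, 2.4, 2.7]
grip_width: 0.0005
```

Request:
{"api": "servo_tool", "payload": {
  "slide": [
    [-0.0055, -0.0005, -0.0005],
    [-0.011, -0.001, -0.001],
    [-0.016, -0.001, -0.0013],
    [-0.0215, -0.0015, -0.0017],
    [-0.027, -0.0015, -0.002]
  ],
  "spin": [0, 0, 0, 0, 0],
  "grip": [0, 0, 0, 0, 0]
}}

```text
t: 7.8
tool_pos: [0.5119, 0.1341, 0.1582]
tool_rot: [180.0, -0.0, 68.5]
ft_force: [1.2, 3.0, 2.9]
grip_width: 0.0004
```

```bash
python3 f.py 5 91 118
```

```text
t 7.8 pos [0.5119 0.1341 0.1582] mount [-0.0171 -0.0918  0.1582] F [1.16 2.99 2.94] rot [ 1.800e+02 -1.000e-02  6.848e+01] w 0.0004
91 world [0.5122 0.1348 0.1617] tool mm [ 0.8  0.  -3.4]
118 world [0.5037 0.1091 0.162 ] tool mm [-26.2   1.6  -3.8]
meanF [ 0.15 -1.12  3.61] [0.5115 0.1331 0.1578]
```

Tracking well at about 3 N; on it goes.

Request:
{"api": "servo_tool", "payload": {
  "slide": [
    [-0.0055, 0, -0.0004],
    [-0.0105, 0, -0.0006],
    [-0.016, 0.0003, -0.0006],
    [-0.0215, 0.0007, -0.0006],
    [-0.0265, 0.0014, -0.0006]
  ],
  "spin": [0, 0, 0, 0, 0],
  "grip": [0, 0, 0, 0, 0]
}}

```text
t: 8.47
tool_pos: [0.5034, 0.109, 0.1588]
tool_rot: [-180.0, -0.0, 68.5]
ft_force: [0.3, 1.8, 3.5]
grip_width: 0.0006
```

Request:
{"api": "servo_tool", "payload": {
  "slide": [
    [-0.005, 0.001, 0],
    [-0.0105, 0.002, 0],
    [-0.0155, 0.0035, 0],
    [-0.0205, 0.005, 0.0001],
    [-0.026, 0.007, 0.0003]
  ],
  "spin": [0, 0, 0, 0, 0],
  "grip": [0, 0, 0, 0, 0]
}}

```text
t: 8.88
tool_pos: [0.5003, 0.0819, 0.1583]
tool_rot: [-180.0, 0.0, 68.5]
ft_force: [0.2, 2.3, 2.1]
grip_width: 0.0004
```

```bash
python3 f.py 5 144 171
```

```text
t 8.88 pos [0.5003 0.0819 0.1583] mount [-0.0159 -0.1452  0.1583] F [0.15 2.31 2.15] rot [-1.7997e+02  2.0000e-02  6.8460e+01] w 0.0004
144 world [0.5008 0.083  0.1617] tool mm [ 1.3  0.1 -3.4]
171 world [0.5027 0.0548 0.1594] tool mm [-24.3  12.2  -1.1]
meanF [-0.28 -1.94  2.91] [0.5003 0.0811 0.1582]
```

Request:
{"api": "servo_tool", "payload": {
  "slide": [
    [-0.005, 0.002, 0.0003],
    [-0.01, 0.0042, 0.0007],
    [-0.015, 0.0066, 0.0012],
    [-0.02, 0.0092, 0.0018],
    [-0.025, 0.0118, 0.0025]
  ],
  "spin": [0, 0, 0, 0, 0],
  "grip": [0, 0, 0, 0, 0]
}}

```text
t: 9.55
tool_pos: [0.5024, 0.0545, 0.1559]
tool_rot: [-180.0, -0.0, 68.5]
ft_force: [0.3, 1.4, 2.5]
grip_width: 0.0008
```

Request:
{"api": "servo_tool", "payload": {
  "slide": [
    [-0.005, 0.0028, 0.0007],
    [-0.01, 0.0058, 0.0015],
    [-0.015, 0.0088, 0.0024],
    [-0.02, 0.012, 0.0033],
    [-0.0245, 0.0152, 0.0042]
  ],
  "spin": [0, 0, 0, 0, 0],
  "grip": [0, 0, 0, 0, 0]
}}

```text
t: 9.97
tool_pos: [0.5075, 0.0258, 0.1516]
tool_rot: [-180.0, 0.0, 68.4]
ft_force: [-0.6, 0.6, 3.1]
grip_width: 0.0001
```

```bash
python3 f.py 5 197 224
```

```text
t 9.97 pos [0.5075 0.0258 0.1516] mount [ 0.0046 -0.198   0.1516] F [-0.57  0.62  3.15] rot [-1.7998e+02  1.0000e-02  6.8450e+01] w 0.0001
197 world [0.5077 0.0268 0.1553] tool mm [ 0.9 -0.2 -3.7]
224 world [ 0.5151 -0.0029  0.1499] tool mm [-23.9  17.6   1.6]
meanF [ 0.01 -2.51  2.26] [0.5076 0.0255 0.1517]
```

Request:
{"api": "servo_tool", "payload": {
  "slide": [
    [-0.005, 0.0034, 0.0012],
    [-0.01, 0.0068, 0.0025],
    [-0.0147, 0.0103, 0.0035],
    [-0.0195, 0.0139, 0.0046],
    [-0.0245, 0.0175, 0.0056]
  ],
  "spin": [0, 0, 0, 0, 0],
  "grip": [0, 0, 0, 0, 0]
}}

```text
t: 10.63
tool_pos: [0.515, -0.0031, 0.146]
tool_rot: [-180.0, -0.0, 68.5]
ft_force: [-0.4, 0.8, 1.9]
grip_width: 0.0004
```

Request:
{"api": "servo_tool", "payload": {
  "slide": [
    [-0.005, 0.0037, 0.0013],
    [-0.0097, 0.0074, 0.0025],
    [-0.0145, 0.0112, 0.0038],
    [-0.0195, 0.015, 0.0051],
    [-0.0242, 0.0187, 0.0065]
  ],
  "spin": [0, 0, 0, 0, 0],
  "grip": [0, 0, 0, 0, 0]
}}

```text
t: 11.05
tool_pos: [0.5234, -0.0327, 0.1394]
tool_rot: [-180.0, 0.0, 68.5]
ft_force: [-2.0, 1.1, 2.8]
grip_width: 0.0006
```

```bash
python3 f.py 6 250 272 277
```

```text
t 11.05 pos [ 0.5234 -0.0327  0.1394] mount [ 0.0341 -0.251   0.1394] F [-1.99  1.06  2.79] rot [-1.7999e+02  1.0000e-02  6.8460e+01] w 0.0006
250 world [ 0.5234 -0.0317  0.144 ] tool mm [ 0.9 -0.4 -4.6]
272 world [ 0.5305 -0.0561  0.1381] tool mm [-19.2  15.1   1.4]
277 world [ 0.532  -0.0617  0.1366] tool mm [-23.7  18.6   2.9]
meanF [ 0.12 -2.75  2.44] [ 0.5234 -0.0328  0.1397]
```

Request:
{"api": "servo_tool", "payload": {
  "slide": [
    [-0.005, 0.0037, 0.0015],
    [-0.0097, 0.0075, 0.0029],
    [-0.0146, 0.0112, 0.0043],
    [-0.0194, 0.015, 0.006],
    [-0.0243, 0.0186, 0.0075]
  ],
  "spin": [0, 0, 0, 0, 0],
  "grip": [0, 0, 0, 0, 0]
}}

```text
t: 11.77
tool_pos: [0.5319, -0.0619, 0.1319]
tool_rot: [-180.0, -0.0, 68.5]
ft_force: [-0.1, 0.7, 2.5]
grip_width: 0.0006
```

```bash
python3 f.py 5 277
```

```text
t 11.77 pos [ 0.5319 -0.0619  0.1319] mount [ 0.0492 -0.2773  0.1319] F [-0.12  0.68  2.47] rot [-1.7998e+02 -1.0000e-02  6.8470e+01] w 0.0006
277 world [ 0.532  -0.0617  0.1366] tool mm [ 0.3  0.1 -4.7]
meanF [ 0.15 -1.94  2.13] [ 0.5319 -0.0626  0.1322]
```

Still touching at the tip. Lifting clear now.

Request:
{"api": "servo_tool", "payload": {
  "slide": [
    [0, 0, -0.005],
    [0, 0, -0.015],
    [0, 0, -0.035],
    [0, 0, -0.06],
    [0, 0, -0.09]
  ],
  "spin": [0, 0, 0, 0, 0],
  "grip": [0, 0, 0, 0, 0]
}}

```text
t: 12.43
tool_pos: [0.5306, -0.0607, 0.2228]
tool_rot: [-179.9, 0.0, 68.5]
ft_force: [1.2, 0.3, -0.9]
grip_width: 0.0004
```

Request:
{"api": "servo_tool", "payload": {
  "slide": [
    [-0.03, 0, 0],
    [-0.06, 0, 0],
    [-0.08, 0, 0],
    [-0.08, 0, 0],
    [-0.08, 0, 0]
  ],
  "spin": [0, 0, 0, 0, 0],
  "grip": [0, 0, 0, 0, 0]
}}

```text
t: 12.85
tool_pos: [0.5021, -0.1362, 0.223]
tool_rot: [180.0, -0.0, 68.4]
ft_force: [0.6, 0.8, -0.4]
grip_width: 0.0004
```

```bash
python3 f.py 10; python3 - <<'E'
from h import *
a=cv2.imread("pics/scene0.png"); b=get_image("scene")[:,:,::-1]
d=cv2.absdiff(a,b).max(2)
cv2.imwrite("pics/end.png",np.vstack([b[100:300,200:520],cv2.cvtColor(np.clip(d*3.,0,255).astype(np.uint8),cv2.COLOR_GRAY2BGR)[100:300,200:520]]))
E
```

```text
t 12.85 pos [ 0.5021 -0.1362  0.223 ] mount [ 0.0381 -0.3566  0.223 ] F [ 0.56  0.85 -0.37] rot [ 1.7997e+02 -5.0000e-02  6.8360e+01] w 0.0004
meanF [0.01 0.15 0.14] [ 0.5025 -0.1355  0.2221]
```

View pics/end.png

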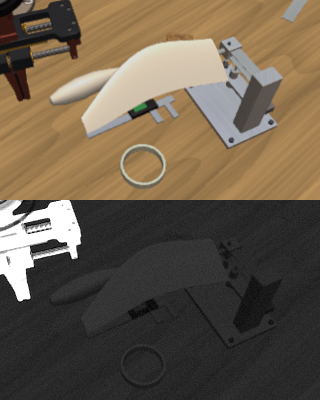

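The difference picture shows change only where the gripper is. The wing is back in place and nothing else has moved, so I am handing in.

```bash
python3 -c "
from plant import job; print(job.sign_off())"
```

```text
the job is handed in; nothing more can be done
None
```

I stroked the leading edge from about 11 mm out at the root to about 277 mm at the tip with the fingers closed, then lifted clear and handed the job in. That took about 13 s on the robot's clock.

- **Locating the wing:** the point finder did not report any of the edge points. I fitted the known crest curve to the wing's outline in the scene and top pictures instead. Over most of the edge it matched to within about 1 pixel, and to 2–3.5 pixels at worst, mostly near the tip.
- **Contact:** the mean downward force was 1.4 N at the first touch and 2.1–3.6 N at every pause along the stroke. That is roughly 1.5–3.6 mm of flexure, well below the 10 mm limit. Single force readings are noisy, about 0.5–1 N. The flexure is inferred from force and not read directly.
- **End check:** after moving clear, the mean force was about 0. The before/after scene picture differed only where the gripper is, so the wing looks back at its free height and nothing else on the bench looks moved.

No check failed. Sign-off reports no verdict.

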